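# Range the steel canisters by size along the counter rail

### The job

Line up the four lidded steel canisters by size on the cork mats along the rail, one upright and centred on each mat: the biggest on the mat next to the ghee pot, then smaller and smaller away from it. Set them down gently, without dropping or tipping any over, and leave the ghee pot and the grey spatula where they are.

Things in the scene. Friction and masses are not known exactly. Their poses are not given: they have to be found in the camera images.
- canister_114: the biggest of the four lidded stainless steel canisters: a plain closed upright cylinder 62 mm in diameter and 114 mm tall, flat top (the lid is part of it and does not come off), with a thin dark seam 16 mm below the top. Loose, 0.08 to 0.45 kg. Origin at the centre of its underside, z up; its yaw means nothing
- canister_98: the second biggest of the four lidded stainless steel canisters: a plain closed upright cylinder 54 mm in diameter and 98 mm tall, flat top (the lid is part of it and does not come off), with a thin dark seam 16 mm below the top. Loose, 0.08 to 0.45 kg. Origin at the centre of its underside, z up; its yaw means nothing
- canister_82: the third biggest of the four lidded stainless steel canisters: a plain closed upright cylinder 46 mm in diameter and 82 mm tall, flat top (the lid is part of it and does not come off), with a thin dark seam 16 mm below the top. Loose, 0.08 to 0.45 kg. Origin at the centre of its underside, z up; its yaw means nothing
- canister_66: the smallest of the four lidded stainless steel canisters: a plain closed upright cylinder 38 mm in diameter and 66 mm tall, flat top (the lid is part of it and does not come off), with a thin dark seam 16 mm below the top. Loose, 0.08 to 0.45 kg. Origin at the centre of its underside, z up; its yaw means nothing
- mat_a: one of four identical round cork mats, 76 mm in diameter, 4 mm thick, fixed in a straight row about 95 mm apart along the front of a low steel rail (its bar, 12 mm thick with its top 48 mm above the counter, runs parallel to the row 80 mm beyond the mats' centres, on the side away from the robot). Which of the mats is where in the row differs from start to start. Origin at the centre of its underside, on the counter (the top is 4 mm above it)
- mat_b: one of four identical round cork mats, 76 mm in diameter, 4 mm thick, fixed in a straight row about 95 mm apart along the front of a low steel rail (its bar, 12 mm thick with its top 48 mm above the counter, runs parallel to the row 80 mm beyond the mats' centres, on the side away from the robot). Which of the mats is where in the row differs from start to start. Origin at the centre of its underside, on the counter (the top is 4 mm above it)
- mat_c: one of four identical round cork mats, 76 mm in diameter, 4 mm thick, fixed in a straight row about 95 mm apart along the front of a low steel rail (its bar, 12 mm thick with its top 48 mm above the counter, runs parallel to the row 80 mm beyond the mats' centres, on the side away from the robot). Which of the mats is where in the row differs from start to start. Origin at the centre of its underside, on the counter (the top is 4 mm above it)
- mat_d: one of four identical round cork mats, 76 mm in diameter, 4 mm thick, fixed in a straight row about 95 mm apart along the front of a low steel rail (its bar, 12 mm thick with its top 48 mm above the counter, runs parallel to the row 80 mm beyond the mats' centres, on the side away from the robot). Which of the mats is where in the row differs from start to start. Origin at the centre of its underside, on the counter (the top is 4 mm above it)
- ghee_pot: round-bellied steel ghee pot with a domed lid, a small brass knob and a short spout, 90 mm in diameter over the belly, 100 mm tall, loose, standing in line with the mats about 120 mm beyond the centre of the mat at one end of the row (at which end differs; a white and terracotta pickle jar, 78 mm in diameter and 80 mm tall, stands at the other). Origin at the centre of its underside
- spatula: grey hard silicone spatula, loose, lying flat on the counter between the canisters and the row of mats, roughly parallel to the row: 230 mm long, 50 mm wide at the blade, 12 mm high. Origin on the counter about 13 mm from its middle; its x axis points to the blade. To be left alone. (Also standing about and not needed: a small steel bowl 54 mm wide and 30 mm high between the two middle canister places)
Not all that is in view belongs to the job. Leave any blue or green look-alike of the canister_98 alone.

How it is judged:
By the outcome, as a careful person would: the job done as asked, in the order asked, and still so for the second after the job is handed in, with the robot touching nothing.
It also fails if it takes over 93 s, if anything falls off the work surface, if the arm or the gripper's body presses on something with over 40 N, if the wrist force passes 120 N, or if a joint passes its speed limit or range.

### The arm

A 6-joint arm with a two-finger parallel gripper is mounted at the origin on the work surface. World frame = base frame: x ahead of the robot, y to its left, z up, the work surface at z = 0. Lengths are in m, angles in rad, forces in N, time in s.
With the tool pointing down it reaches from about 0.375 to 0.975 m from the base axis. Payload 3.8 kg.
Tool frame: the origin (TCP) lies on the centre line of the jaws, within the pads' length; the fingertips stand 25 mm ahead of it and the grasp point (between the pads) lies 6 mm ahead of it; y points along the fingers, z is the direction in which the jaws open and shut, and the axes are right-handed (so a half turn about y gives the same grasp; the last joint's range is limited). The gripper opens to 85 mm and grips with 20 to 120 N. Pads are 22 mm wide; open, the fingers measure 114 mm over their backs; the gripper's body (76 mm by 85 mm) begins 54 mm behind the grasp point. The pads swing forward as they close: fully open they stand 13 mm farther back than shut.
Start: joints at [-1.292, 0.264, 1.604, -0, 1.274, -0.037], TCP at [0.21, -0.642, 0.256] pointing down, gripper open.
Joint ranges: [-2.63, 2.63], [-0.94, 2.18], [0.31, 2.57], [-1.31, 4.45], [0, 2.66], [-2.55, 2.55]. Speed limits (rad/s): [2.57, 2.57, 3.14, 3.14, 3.14, 3.14].

### API

Orientations are given as a rotation vector (axis times angle).
In Python, from workcell import bot gives the robot as it stands.
- The arm moves only by the shell command python3 -m jog 'ROWS' [FORCE]. ROWS is JSON, a list of rows, each a list of 5 numbers: the shift along the world's x, y, z in mm, then the turn about the world's z in degrees, then the finger opening in mm, from 0 to 85.4. A call has exactly 10 rows; each row is the pose to reach, as a shift and turn from the pose commanded when the call began; what a row does not reach only later rows make up. A row lasts 1/8 s, in which the tool goes at most 62.5 mm and 10.7 degrees, less where a joint would pass 70% of its speed; a pose out of reach is approached as far as the arm can. A call with a gripper value outside its range is refused whole. The fingers move at their own pace and stop on an object; FORCE is the grip in N (left out, the last holds). Time passes only in rows, so rows that repeat a pose let the fingers close, or fill a call up. It gives the time, the measured TCP pose, the force and the opening at its end, in the units of the state.
- bot.read_state(): the state, without advancing time (a new reading comes with each control period).
- bot.read_camera(name): name is "scene" or "top" or "wrist"; returns a dict with "pixels" (480x640x3 uint8, red, green, blue), "fx", "fy", "cx", "cy" (pixels), "R" (3x3) and "t" (3): a world point X has camera coordinates R X + t. Camera axes: x right, y down, z forward; pixel columns grow to the right and rows downward; lengths in m; the calibration is good to about 2 mm. A picture is of the moment at which its call begins. There is no depth.
- bot.finish_job(): hands the job in, once; it reports no verdict.
The state is a dict: "time": time; "q": joint angles; "joint_vel": joint speeds; "joint_torque": joint torques, N m; "tool_pos": TCP position; "tcp_rot": TCP orientation; "wrist_force": force on the tool from outside, world axes, zero at the start; "torque": the same for the moment, N m; "width": opening from 0.0 (shut) to 1.0 (fully open).
Only numpy, scipy, OpenCV 4.12 (cv2) and the standard library are available. Lean on these libraries where they do the work, as an engineer would, in place of code of your own. Each camera call takes 0.05 s, during which the arm holds its last target.

## Working session

There is one attempt and no reset: what is moved stays moved. The work goes in short steps, Python scripts to look and compute and a shell command to move; the robot and the scene stay as the last step left them, time stands still between calls to the robot, and variables do not carry over. Pictures are saved under pics/ and viewed, and the job is handed in when it is done.

```bash
mkdir -p pics; ls
python3 - <<'E'
from workcell import bot
import cv2
for n in ("scene","top","wrist"):
    c=bot.read_camera(n); cv2.imwrite(f"pics/{n}0.png",cv2.cvtColor(c["pixels"],cv2.COLOR_RGB2BGR))
    print(n,c["fx"],c["fy"],c["cx"],c["cy"],c["R"],c["t"])
s=bot.read_state();print(s)
E
```

```text
pics
scene 473.34089244001274 473.34089244001274 315.5606094309599 236.23271472888717 [[ 0.02484094  0.99964077 -0.01006252]
 [ 0.64943667 -0.02378912 -0.76004348]
 [-0.76000983  0.01234523 -0.64979432]] [ 0.01366034 -0.31040113  1.31042643]
top 534.9734990507834 534.9734990507834 314.16789696941015 240.7649131526054 [[-0.00190378 -0.99990258 -0.01382766]
 [-0.9992569   0.00243451 -0.03846713]
 [ 0.03849705  0.01374415 -0.99916419]] [-0.04039263  0.51717157  1.10241511]
wrist 420.44024707967594 420.44024707967594 325.0562134254051 242.3125072428379 [[ 0.3108914  -0.95044149 -0.00273961]
 [-0.90994373 -0.2984745   0.28795031]
 [-0.27449762 -0.08702838 -0.95764143]] [-0.67378202 -0.03813315  0.37925355]
{'time': 0.15, 'q': array([-1.29192431e+00,  2.64587563e-01,  1.60508405e+00,  5.23045546e-06,
        1.27368771e+00, -3.68820780e-02]), 'joint_vel': array([-0.00130722, -0.00224445, -0.00414276,  0.00119521, -0.0016243 ,
       -0.00129003]), 'joint_torque': array([ 4.18454756e-04, -5.15905309e+01, -3.67960775e+01, -4.82653218e-05,
        8.02405440e-03, -2.67161585e-05]), 'tool_pos': array([ 0.20947548, -0.64111672,  0.25523013]), 'tcp_rot': array([-0.32674211,  2.05284833, -2.0492048 ]), 'wrist_force': array([-0.2534721 ,  0.33916149,  0.58538991]), 'torque': array([ 0.04808044, -0.05543645, -0.02514223]), 'width': 0.9968479042530592}
```

View pics/top0.png

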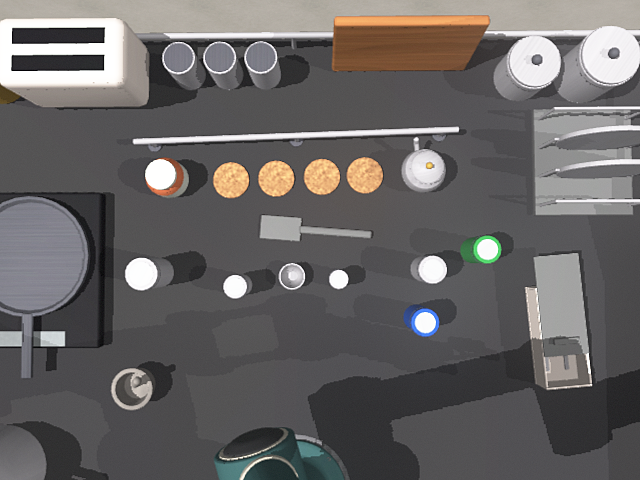

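View pics/scene0.png

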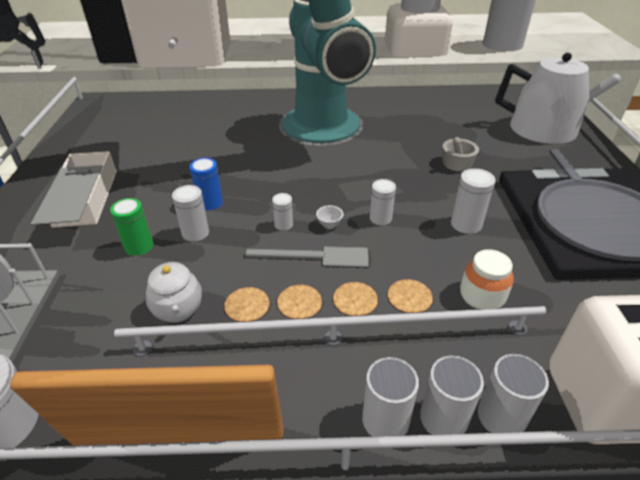

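Run:
```python
from workcell import bot
from scipy.spatial.transform import Rotation as R
s=bot.read_state();print(R.from_rotvec(s["tcp_rot"]).as_matrix().round(3))
```

```text
[[-0.951 -0.     0.311]
 [-0.311  0.002 -0.951]
 [-0.    -1.    -0.002]]
```

The top view shows the four cork mats at (231,180), (276,178), (322,176) and (365,175). The ghee pot is at the right end, (424,170). The canisters are at (142,274) biggest, (432,269), (235,287) and (339,279). The blue and green look-alikes are at (425,322) and (487,249), the bowl at (291,275) and the spatula at about (315,229).

```bash
cat > h.py <<'E'
import numpy as np, cv2
def ray(c,u,v,z):
    R=np.array(c["R"]);t=np.array(c["t"])
    d=R.T@np.array([(u-c["cx"])/c["fx"],(v-c["cy"])/c["fy"],1]);o=-R.T@t
    return o+d*(z-o[2])/d[2]
def proj(c,X):
    p=np.array(c["R"])@np.array(X)+np.array(c["t"]);return c["fx"]*p[0]/p[2]+c["cx"],c["fy"]*p[1]/p[2]+c["cy"]
def blobs(m,amin=60,amax=4000):
    n,l,s,ce=cv2.connectedComponentsWithStats(m.astype(np.uint8))
    return [(ce[i],s[i]) for i in range(1,n) if amin<s[i][4]<amax]
def white(p): return (p.min(2)>225)
def cork(p):
    h=cv2.cvtColor(p,cv2.COLOR_RGB2HSV);return (h[...,0]>8)&(h[...,0]<22)&(h[...,1]>80)&(h[...,2]>120)
E
python3 - <<'E'
from h import *; from workcell import bot
for n in("top","scene"):
    c=bot.read_camera(n);p=c["pixels"]
    print(n,"cork")
    for ce,s in blobs(cork(p),300):
        print(ce.round(1),s, ray(c,*ce,0.004).round(4))
    print("white")
    for ce,s in blobs(white(p),40,1200):
        print(ce.round(1),s, [ (h,ray(c,*ce,h/1000)[:2].round(4).tolist()) for h in (114,98,82,66)])
E
```

```text
top cork
[405.2  36.5] [ 332   15  158   56 3265] [ 0.9494 -0.2348  0.004 ]
[364.3 174.9] [ 346  157   37   37 1042] [ 0.6553 -0.1469  0.004 ]
[321.4 176.4] [ 304  159   36   36 1037] [ 0.6524 -0.0568  0.004 ]
[275.7 178.2] [ 258  160   37   37 1030] [0.649  0.0392 0.004 ]
[230.5 179.7] [ 213  162   36   36 1022] [0.6462 0.1342 0.004 ]
white
[543.   32.3] [485  30 107   5 347] [(114, [0.9085, -0.4786]), (98, [0.9154, -0.4853]), (82, [0.9224, -0.492]), (66, [0.9293, -0.4988])]
[240.9  34.5] [166  32 167   6 517] [(114, [0.9088, 0.0966]), (98, [0.9157, 0.099]), (82, [0.9226, 0.1015]), (66, [0.9295, 0.1039])]
[212.   67.1] [204  54  24  20  42] [(114, [0.8459, 0.1519]), (98, [0.8518, 0.1552]), (82, [0.8577, 0.1585]), (66, [0.8636, 0.1618])]
[597.  107.5] [555 107  85   2 170] [(114, [0.7635, -0.5774]), (98, [0.7681, -0.5857]), (82, [0.7727, -0.594]), (66, [0.7773, -0.6023])]
[612.2 128.5] [577 126  63   9 216] [(114, [0.7234, -0.605]), (98, [0.7273, -0.6137]), (82, [0.7313, -0.6224]), (66, [0.7352, -0.6311])]
[291.8 135. ] [ 134  128  325   15 1187] [(114, [0.7141, -0.0009]), (98, [0.71
[... 2273 characters left out ...]
), (66, [0.3753, 0.3161])]
[383.8 185. ] [376 181  17   9 120] [(114, [0.4683, 0.103]), (98, [0.4451, 0.1075]), (82, [0.4218, 0.112]), (66, [0.3986, 0.1164])]
[186.1 192.3] [176 187  21  11 175] [(114, [0.4775, -0.2625]), (98, [0.4545, -0.2697]), (82, [0.4316, -0.2768]), (66, [0.4086, -0.284])]
[281.5 198.1] [275 195  14   8  88] [(114, [0.5024, -0.0864]), (98, [0.4803, -0.088]), (82, [0.4581, -0.0896]), (66, [0.436, -0.0911])]
[125.  206.2] [115 201  21  11 162] [(114, [0.5161, -0.3634]), (98, [0.4944, -0.3738]), (82, [0.4727, -0.3842]), (66, [0.451, -0.3946])]
[492.9 262.2] [475 251  36  24 650] [(114, [0.6811, 0.2411]), (98, [0.6646, 0.25]), (82, [0.6482, 0.2588]), (66, [0.6317, 0.2677])]
```

Both views agree to within about 4 mm, and the diameters and pitch match the given sizes:

| Item | Position (x, y) |
|---|---|
| C114 | (.452, .2845) |
| C98 | (.458, -.268) |
| C82 | (.426, .112) |
| C66 | (.4395, -.090) |
| Mat 1 (pot end) | (.6553, -.147) |
| Mat 2 | (.6524, -.057) |
| Mat 3 | (.649, .039) |
| Mat 4 | (.646, .134) |

I'll set the jaws along world x with a +72° turn, which keeps the fingers clear of the neighbours in the row.

```bash
python3 -m jog '[[24,50,0,8,85],[48,100,0,16,85],[73,150,0,24,85],[97,200,0,32,85],[121,250,0,40,85],[145,300,0,48,85],[169,350,0,56,85],[194,400,0,64,85],[218,450,0,72,85],[242,500,0,72,85]]' 40
python3 -c "
from workcell import bot;s=bot.read_state();print(s['q'].round(3),s['tool_pos'])"
```

```text
time: 1.5
tool_pos: [0.4522, -0.1399, 0.2566]
tcp_rot: [-1.21, 1.206, -1.208]
wrist_force: [0.5, -0.5, 0.1]
width: 0.996
[-0.353 -0.126  2.019 -0.     1.248 -0.355] [ 0.4521658  -0.13991817  0.25655242]
```

```bash
python3 -m jog '[[0,53,0,0,85],[0,106,0,0,85],[0,160,0,0,85],[0,213,0,0,85],[0,266,0,0,85],[0,320,0,0,85],[0,373,0,0,85],[0,410,0,0,85],[0,426,0,0,85],[0,426,0,0,85]]'
python3 - <<'E'
from h import *; from workcell import bot
from scipy.spatial.transform import Rotation as R
s=bot.read_state();print(s['q'].round(3),s['tool_pos'],R.from_rotvec(s['tcp_rot']).as_matrix().round(3))
c=bot.read_camera("wrist");cv2.imwrite("pics/w1.png",c["pixels"][...,::-1])
E
```

```text
time: 2.75
tool_pos: [0.4515, 0.2847, 0.2561]
tcp_rot: [-1.211, 1.207, -1.207]
wrist_force: [0.6, -0.2, 0.1]
width: 0.998
[ 0.516 -0.003  1.905 -0.     1.241  0.513] [0.45148384 0.28468522 0.25608969] [[ 0.003 -0.     1.   ]
 [-1.    -0.001  0.003]
 [ 0.001 -1.    -0.   ]]
```

View pics/w1.png

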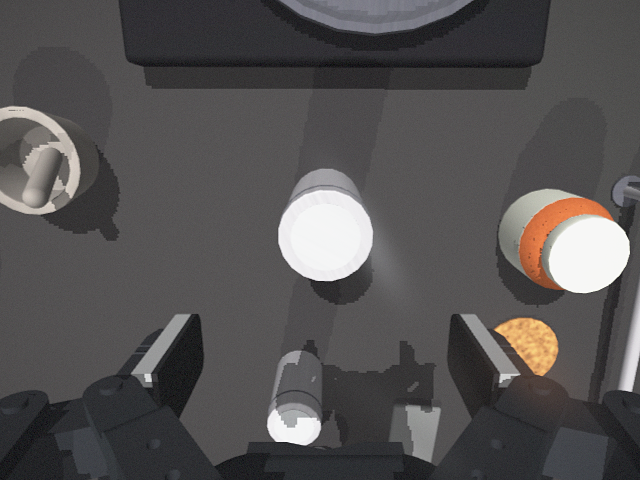

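The wrist view shows the C114 lid at about (325,236), centred between the jaws, with the mats' end and pickle jar at the right. I'll check its position from this view.

```bash
cat >> h.py <<'E'
def lid(h,exp,name="wrist"):
    from workcell import bot
    c=bot.read_camera(name);p=c["pixels"]
    e=proj(c,[*exp,h])
    b=[x for x in blobs(p.min(2)>235,150,20000)]
    if not b: print("none");return c
    ce,s=min(b,key=lambda x:np.hypot(*(x[0]-e)))
    m=ray(c,*ce,h); w=ray(c,s[0],ce[1],h)-ray(c,s[0]+s[2],ce[1],h)
    print(name,"exp px",np.round(e,1),"found",ce.round(1),s[:4],"pos",m.round(4),"dia",round(float(np.linalg.norm(w)),4));return c
E
python3 -c "
from h import *
lid(.114,(.452,.2845))"
```

```text
wrist exp px [326.5 234. ] found [323.6 233.7] [279 189  92  91] pos [0.4501 0.2847 0.114 ] dia 0.0589
```

```bash
python3 -m jog '[[0,0,-45,0,85],[0,0,-90,0,85],[0,0,-125,0,85],[0,0,-150,0,85],[0,0,-165,0,85],[0,0,-171,0,85],[0,0,-171,0,72],[0,0,-171,0,62],[0,0,-171,0,50],[0,0,-171,0,50]]' 40
```

```text
time: 4.1
tool_pos: [0.4522, 0.2848, 0.0867]
tcp_rot: [-1.209, 1.207, -1.208]
wrist_force: [-2.0, -0.8, 6.2]
width: 0.718
```

```bash
python3 -m jog '[[0,0,0,0,50],[0,0,0,0,50],[0,0,0,0,50],[0,0,3,0,50],[0,0,10,0,50],[0,0,25,0,50],[0,0,45,0,50],[0,0,65,0,50],[0,0,80,0,50],[0,0,80,0,50]]' 40
python3 -c "
from h import *
c=lid(.199,(.451,.2845))
cv2.imwrite('pics/w2.png',c['pixels'][...,::-1])"
```

```text
time: 5.35
tool_pos: [0.4528, 0.2851, 0.1673]
tcp_rot: [-1.206, 1.206, -1.208]
wrist_force: [0.2, -0.3, -3.0]
width: 0.713
wrist exp px [318.8 429. ] found [331.2 388.9] [243 344 182  84] pos [0.454  0.2959 0.199 ] dia 0.0432
```

View pics/w2.png

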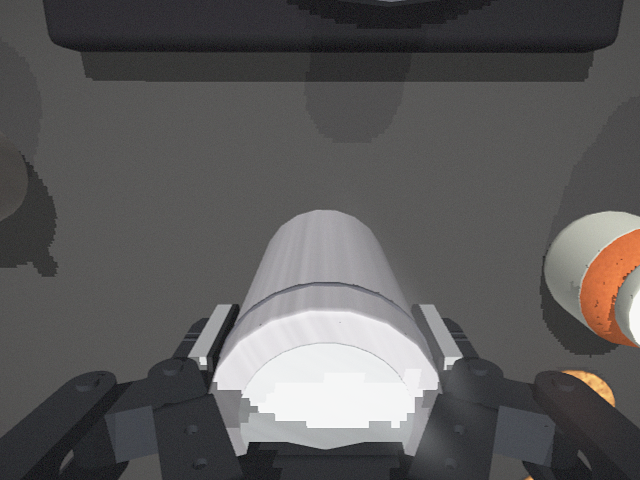

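Held at about 61 mm opening. Carrying C114 to the mat next to the pot.

```bash
python3 -m jog '[[10,-21,0,0,50],[30,-62,0,0,50],[52,-110,0,0,50],[75,-158,0,0,50],[97,-206,0,0,50],[120,-254,0,0,50],[142,-302,0,0,50],[165,-350,0,0,50],[185,-393,0,0,50],[197,-419,0,0,50]]' 40
```

```text
time: 6.65
tool_pos: [0.6486, -0.1369, 0.1635]
tcp_rot: [-1.211, 1.211, -1.208]
wrist_force: [0.5, 0.6, -3.2]
width: 0.716
```

```bash
python3 -m jog '[[6,-12,0,0,50],[6,-12,-15,0,50],[6,-12,-35,0,50],[6,-12,-50,0,50],[6,-12,-58,0,50],[6,-12,-63,0,50],[6,-12,-66,0,50],[6,-12,-66,0,50],[6,-12,-66,0,50],[6,-12,-66,0,50]]' 40
python3 - <<'E'
from h import *; from workcell import bot
c=bot.read_camera("scene");cv2.imwrite("pics/s1.png",c["pixels"][150:400,100:500][:,:,::-1].repeat(2,0).repeat(2,1))
E
```

```text
time: 7.9
tool_pos: [0.655, -0.1468, 0.0998]
tcp_rot: [-1.21, 1.207, -1.209]
wrist_force: [0.4, -0.4, -3.0]
width: 0.714
```

View pics/s1.png

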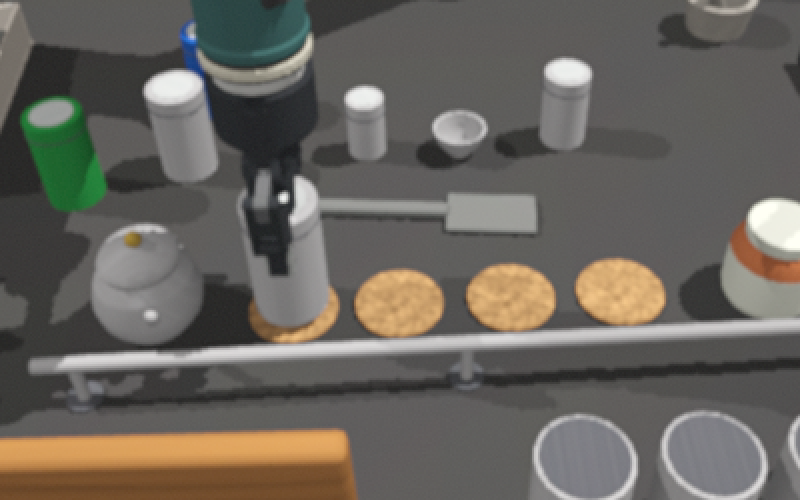

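C114 hangs just above the mat by the pot at crop pixel (290,310). I'll lower the last 9 mm slowly.

```bash
python3 -m jog '[[0,0,-2,0,50],[0,0,-4,0,50],[0,0,-5,0,50],[0,0,-6,0,50],[0,0,-7,0,50],[0,0,-8,0,50],[0,0,-9,0,50],[0,0,-9,0,50],[0,0,-9,0,50],[0,0,-9,0,50]]' 40
```

```text
time: 9.2
tool_pos: [0.6547, -0.1467, 0.0908]
tcp_rot: [-1.21, 1.208, -1.208]
wrist_force: [-2.2, 1.1, 1.5]
width: 0.717
```

Contact confirmed, with the wrist force changing from -3.0 to +1.5 N. I'll release and rise.

```bash
python3 -m jog '[[0,0,0,0,64],[0,0,0,0,68],[0,0,0,0,74],[0,0,0,0,80],[0,0,0,0,80],[0,0,20,0,80],[0,0,50,0,80],[0,0,90,0,80],[0,0,130,0,80],[0,0,150,0,80]]'
python3 -c "
from h import *
c=lid(.118,(.6553,-.147))
cv2.imwrite('pics/w3.png',c['pixels'][...,::-1])
c=lid(.118,(.6553,-.147),'scene')"
```

```text
time: 10.45
tool_pos: [0.6562, -0.147, 0.2452]
tcp_rot: [-1.207, 1.203, -1.212]
wrist_force: [0.5, -0.6, -0.1]
width: 0.938
wrist exp px [322.9 241.5] found [319.  241.1] [272 194  97  95] pos [ 0.6529 -0.1467  0.118 ] dia 0.0588
scene exp px [239.3 254.9] found [492.9 262. ] [476 251  35  23] pos [0.6849 0.239  0.118 ] dia 0.0527
```

View pics/w3.png

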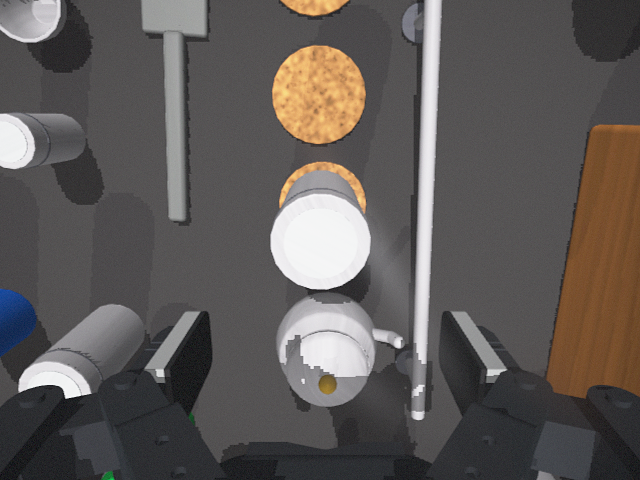

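C114 stands upright on the mat, lid at (320,241). The wrist estimate is within about 2 mm of the mat centre, the same bias as at pick. Now C98.

```bash
python3 -m jog '[[-20,-12,0,0,80],[-60,-37,0,0,80],[-105,-65,0,0,80],[-150,-92,0,0,80],[-180,-111,0,0,80],[-197,-121,0,0,80],[-197,-121,0,0,80],[-197,-121,-15,0,80],[-197,-121,-30,0,80],[-197,-121,-30,0,80]]'
python3 -c "
from h import *
c=lid(.098,(.458,-.268))
cv2.imwrite('pics/w4.png',c['pixels'][...,::-1])"
```

```text
time: 11.8
tool_pos: [0.4568, -0.2662, 0.2074]
tcp_rot: [-1.211, 1.212, -1.203]
wrist_force: [0.1, -0.1, 0.3]
width: 0.941
wrist exp px [328.5 254.4] found [328.9 254.4] [284 211  91  88] pos [ 0.4582 -0.268   0.098 ] dia 0.0516
```

View pics/w4.png

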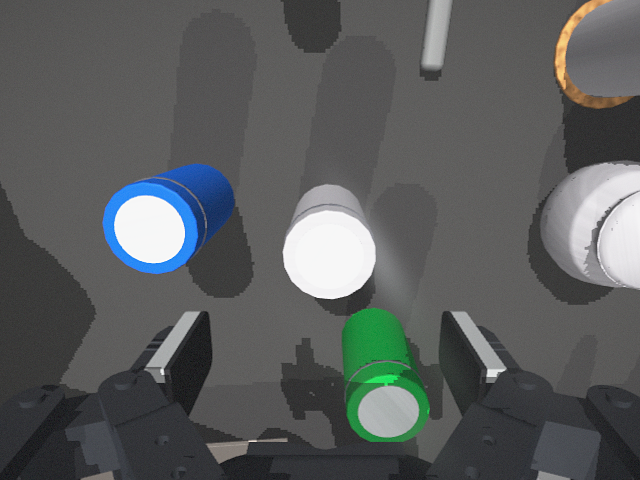

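The wrist view agrees exactly: C98 lid at (329,254), position (.458,-.268). Blue at (155,230) and green at (388,410) are clear of the fingers. Descending to grip.

```bash
python3 -m jog '[[1,0,-35,0,78],[1,0,-70,0,76],[1,0,-100,0,76],[1,0,-120,0,76],[1,0,-130,0,76],[1,0,-135,0,76],[1,0,-135,0,65],[1,0,-135,0,55],[1,0,-135,0,42],[1,0,-135,0,42]]' 40
```

```text
time: 13.1
tool_pos: [0.4592, -0.2681, 0.0764]
tcp_rot: [-1.21, 1.207, -1.209]
wrist_force: [-2.0, -0.0, 5.8]
width: 0.626
```

```bash
python3 -m jog '[[0,0,0,0,42],[0,0,0,0,42],[0,0,0,0,42],[0,0,3,0,42],[0,0,10,0,42],[0,0,25,0,42],[0,0,50,0,42],[0,0,75,0,42],[0,0,90,0,42],[0,0,90,0,42]]' 40
```

```text
time: 14.35
tool_pos: [0.4597, -0.2682, 0.1671]
tcp_rot: [-1.209, 1.205, -1.211]
wrist_force: [0.4, -0.2, -2.9]
width: 0.625
```

```bash
python3 -m jog '[[6,18,0,0,42],[20,57,0,0,42],[36,100,0,0,42],[52,145,0,0,42],[66,185,0,0,42],[85,207,0,0,42],[120,211,0,0,42],[155,211,0,0,42],[180,211,0,0,42],[193,211,0,0,42]]' 40
```

```text
time: 15.6
tool_pos: [0.6517, -0.0553, 0.1635]
tcp_rot: [-1.212, 1.21, -1.206]
wrist_force: [-0.4, -0.4, -2.3]
width: 0.623
```

```bash
python3 -m jog '[[0,0,-10,0,42],[0,0,-30,0,42],[0,0,-50,0,42],[0,0,-65,0,42],[0,0,-74,0,42],[0,0,-80,0,42],[0,0,-83,0,42],[0,0,-85,0,42],[0,0,-86,0,42],[0,0,-86,0,42]]' 40
```

```text
time: 16.85
tool_pos: [0.6521, -0.0567, 0.0805]
tcp_rot: [-1.209, 1.207, -1.209]
wrist_force: [-2.2, -0.4, 3.9]
width: 0.621
```

```bash
python3 -m jog '[[0,0,1,0,55],[0,0,1,0,60],[0,0,1,0,66],[0,0,1,0,74],[0,0,1,0,76],[0,0,20,0,76],[0,0,50,0,76],[0,0,90,0,76],[0,0,130,0,76],[0,0,150,0,76]]'
python3 -c "
from h import *
c=lid(.102,(.6525,-.057))
cv2.imwrite('pics/w5.png',c['pixels'][...,::-1])"
```

```text
time: 18.1
tool_pos: [0.6533, -0.0568, 0.2339]
tcp_rot: [-1.206, 1.203, -1.211]
wrist_force: [0.0, 0.1, -0.2]
width: 0.892
wrist exp px [323.2 239.8] found [320.6 237.3] [280 199  83  77] pos [ 0.6509 -0.0554  0.102 ] dia 0.0512
```

View pics/w5.png

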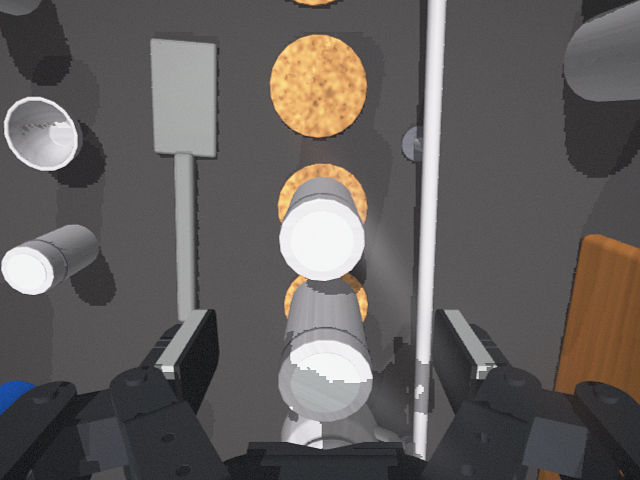

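C98 stands on mat 2 with its lid at (321,238), and C114 is behind it at (325,380). Now C82.

```bash
python3 -m jog '[[-20,15,0,0,76],[-60,45,0,0,76],[-104,78,0,0,76],[-148,111,0,0,76],[-188,141,0,0,76],[-216,161,0,0,76],[-226,169,0,0,76],[-226,169,-20,0,76],[-226,169,-40,0,76],[-226,169,-40,0,76]]'
python3 -c "
from h import *
c=lid(.082,(.426,.112))
cv2.imwrite('pics/w6.png',c['pixels'][...,::-1])"
```

```text
time: 19.4
tool_pos: [0.4245, 0.1118, 0.1873]
tcp_rot: [-1.214, 1.211, -1.207]
wrist_force: [1.2, 0.5, 0.4]
width: 0.89
wrist exp px [329.1 252.5] found [327.9 253. ] [288 215  80  77] pos [0.4253 0.1117 0.082 ] dia 0.0445
```

Agrees. Descending from commanded z .189 to .065 and gripping.

```bash
python3 -m jog '[[0,0,-35,0,72],[0,0,-70,0,70],[0,0,-95,0,70],[0,0,-112,0,70],[0,0,-120,0,70],[0,0,-124,0,70],[0,0,-124,0,60],[0,0,-124,0,48],[0,0,-124,0,34],[0,0,-124,0,34]]' 40
```

```text
time: 20.7
tool_pos: [0.4264, 0.1125, 0.0662]
tcp_rot: [-1.209, 1.207, -1.208]
wrist_force: [-0.7, -0.1, 5.0]
width: 0.528
```

```bash
python3 -m jog '[[0,0,0,0,34],[0,0,0,0,34],[0,0,0,0,34],[0,0,3,0,34],[0,0,10,0,34],[0,0,25,0,34],[0,0,50,0,34],[0,0,75,0,34],[0,0,90,0,34],[0,0,90,0,34]]' 40
```

```text
time: 21.95
tool_pos: [0.4268, 0.1126, 0.1569]
tcp_rot: [-1.207, 1.206, -1.209]
wrist_force: [-0.1, -0.3, -2.6]
width: 0.532
```

```bash
python3 -m jog '[[20,-7,0,0,34],[60,-20,0,0,34],[105,-34,0,0,34],[150,-49,0,0,34],[190,-62,0,0,34],[215,-70,0,0,34],[223,-73,0,0,34],[223,-73,-10,0,34],[223,-73,-30,0,34],[223,-73,-50,0,34]]' 40
```

```text
time: 23.2
tool_pos: [0.647, 0.0398, 0.1031]
tcp_rot: [-1.212, 1.209, -1.207]
wrist_force: [-0.2, 0.2, -2.1]
width: 0.525
```

```bash
python3 -m jog '[[0,0,-12,0,34],[0,0,-20,0,34],[0,0,-27,0,34],[0,0,-30,0,34],[0,0,-32,0,34],[0,0,-33,0,34],[0,0,-34,0,34],[0,0,-35,0,34],[0,0,-36,0,34],[0,0,-36,0,34]]' 40
```

```text
time: 24.45
tool_pos: [0.6488, 0.0394, 0.0703]
tcp_rot: [-1.21, 1.208, -1.208]
wrist_force: [-3.2, -0.8, 4.7]
width: 0.527
```

Contact. Releasing and rising.

```bash
python3 -m jog '[[0,0,1,0,47],[0,0,1,0,52],[0,0,1,0,58],[0,0,1,0,66],[0,0,1,0,70],[0,0,20,0,70],[0,0,50,0,70],[0,0,90,0,70],[0,0,130,0,70],[0,0,150,0,70]]'
python3 -c "
from h import *
c=lid(.086,(.649,.039))
cv2.imwrite('pics/w7.png',c['pixels'][...,::-1])"
```

```text
time: 25.7
tool_pos: [0.6503, 0.0394, 0.2239]
tcp_rot: [-1.205, 1.204, -1.211]
wrist_force: [0.1, 0.3, 0.1]
width: 0.82
wrist exp px [322.3 237.7] found [320.9 238.6] [286 205  70  68] pos [0.6481 0.0384 0.086 ] dia 0.0442
```

View pics/w7.png

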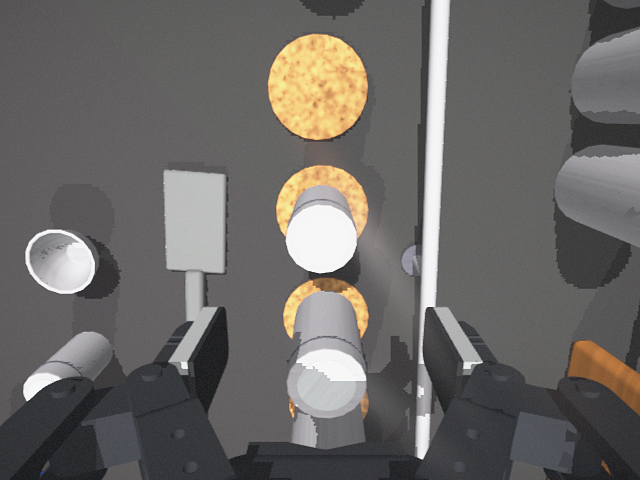

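C82 stands on mat 3 with its lid at (321,239). Now C66.

```bash
python3 -m jog '[[-20,-12,0,0,70],[-60,-37,0,0,70],[-104,-64,0,0,70],[-148,-91,0,0,70],[-185,-114,0,0,70],[-205,-126,0,0,70],[-210,-129,0,0,70],[-210,-129,-20,0,70],[-210,-129,-40,0,70],[-210,-129,-40,0,70]]'
python3 -c "
from h import *
c=lid(.066,(.439,-.090))
cv2.imwrite('pics/w8.png',c['pixels'][...,::-1])"
```

```text
time: 27.0
tool_pos: [0.4382, -0.0889, 0.1777]
tcp_rot: [-1.212, 1.211, -1.205]
wrist_force: [-0.7, 0.0, -0.2]
width: 0.817
wrist exp px [327.7 251.7] found [327.4 252.1] [295 222  65  62] pos [ 0.4388 -0.0902  0.066 ] dia 0.0372
```

```bash
python3 -m jog '[[0,0,-35,0,66],[0,0,-70,0,62],[0,0,-97,0,62],[0,0,-115,0,62],[0,0,-125,0,62],[0,0,-128,0,62],[0,0,-128,0,50],[0,0,-128,0,38],[0,0,-128,0,26],[0,0,-128,0,26]]' 40
```

```text
time: 28.3
tool_pos: [0.4395, -0.0899, 0.0523]
tcp_rot: [-1.209, 1.207, -1.209]
wrist_force: [-0.8, 0.5, 6.4]
width: 0.433
```

```bash
python3 -m jog '[[0,0,0,0,26],[0,0,0,0,26],[0,0,0,0,26],[0,0,3,0,26],[0,0,10,0,26],[0,0,25,0,26],[0,0,50,0,26],[0,0,75,0,26],[0,0,90,0,26],[0,0,90,0,26]]' 40
```

```text
time: 29.55
tool_pos: [0.4398, -0.0899, 0.1429]
tcp_rot: [-1.208, 1.205, -1.21]
wrist_force: [-0.0, 0.2, -1.5]
width: 0.433
```

```bash
python3 -m jog '[[6,18,0,0,26],[20,57,0,0,26],[36,102,0,0,26],[52,147,0,0,26],[68,190,0,0,26],[90,217,0,0,26],[125,224,0,0,26],[165,224,0,0,26],[195,224,0,0,26],[207,224,0,0,26]]' 40
```

```text
time: 30.8
tool_pos: [0.6462, 0.1342, 0.1396]
tcp_rot: [-1.212, 1.21, -1.207]
wrist_force: [-1.4, 0.1, -0.2]
width: 0.436
```

```bash
python3 -m jog '[[0,0,-10,0,26],[0,0,-30,0,26],[0,0,-50,0,26],[0,0,-65,0,26],[0,0,-74,0,26],[0,0,-80,0,26],[0,0,-83,0,26],[0,0,-85,0,26],[0,0,-86,0,26],[0,0,-86,0,26]]' 40
```

```text
time: 32.05
tool_pos: [0.6461, 0.1345, 0.0563]
tcp_rot: [-1.209, 1.207, -1.208]
wrist_force: [-2.4, -0.4, 4.5]
width: 0.438
```

```bash
python3 -m jog '[[0,0,1,0,39],[0,0,1,0,44],[0,0,1,0,50],[0,0,1,0,58],[0,0,1,0,60],[0,0,20,0,60],[0,0,50,0,60],[0,0,90,0,60],[0,0,130,0,60],[0,0,150,0,60]]'
python3 -m jog '[[-30,0,20,0,60],[-70,0,40,0,60],[-120,0,50,0,60],[-160,0,50,0,60],[-200,0,50,0,60],[-220,0,50,0,60],[-230,0,50,0,60],[-230,0,50,0,60],[-230,0,50,0,60],[-230,0,50,0,60]]'
python3 - <<'E'
from h import *; from workcell import bot
for n in("top","scene"):
    c=bot.read_camera(n);p=c["pixels"];cv2.imwrite(f"pics/{n}9.png",p[...,::-1])
    for nm,x,y,h in(("114",.6553,-.147,.118),("98",.6525,-.0572,.102),("82",.649,.039,.086),("66",.6462,.134,.07)):
        e=proj(c,[x,y,h])
        r=min(blobs(p.min(2)>225,40,1500),key=lambda q:np.hypot(*(q[0]-e)))
        print(n,nm,r[0].round(1),np.round(e,1),r[1][2:],((ray(c,*r[0],h)-[x,y,h])*1000).round(1))
E
```

```text
time: 33.3
tool_pos: [0.6473, 0.1347, 0.2099]
tcp_rot: [-1.205, 1.204, -1.21]
wrist_force: [1.0, 0.3, 0.3]
width: 0.702
time: 34.55
tool_pos: [0.4164, 0.1344, 0.2553]
tcp_rot: [-1.21, 1.208, -1.208]
wrist_force: [0.1, 0.0, -0.1]
width: 0.702
top 114 [369.2 165.6] [369.2 165.1] [ 32  32 793] [-0.9 -0.   0. ]
top 98 [321.2 168.3] [321.6 168.3] [ 27  27 569] [-0.   0.8  0. ]
top 82 [272.3 171.6] [272.2 171.7] [ 22  22 394] [ 0.1 -0.3  0. ]
top 66 [224.8 174.3] [225.  174.6] [ 18  18 256] [0.6 0.5 0. ]
scene 114 [239. 253.] [239.3 254.9] [ 29  19 426] [-4.3 -1.   0. ]
scene 98 [297.6 258.3] [297.6 259.8] [ 24  17 308] [-3.3 -0.1 -0. ]
scene 82 [357.1 262.4] [357.8 264.1] [ 21  14 229] [-3.9 -0.6 -0. ]
scene 66 [414.6 267. ] [415.  268.5] [ 18  11 153] [-3.5 -0.1  0. ]
```

View pics/top9.png

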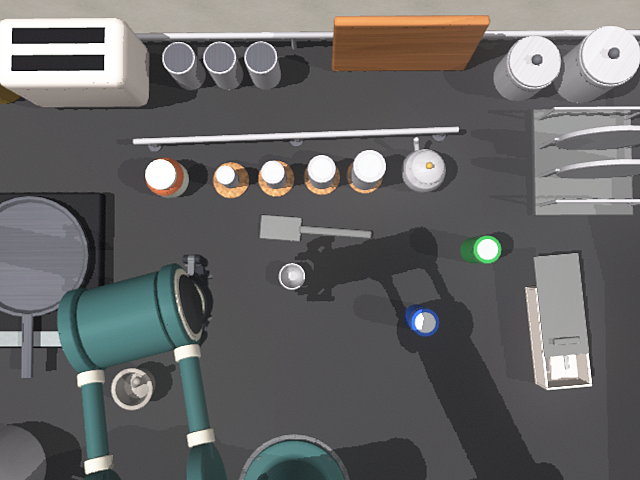

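View pics/scene9.png

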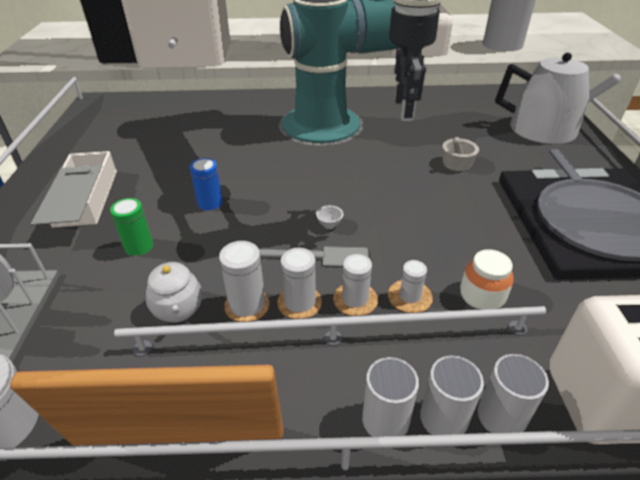

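All four stand upright in order, lids at top-view pixels (369,166), (321,168), (272,172) and (225,174). The pot, spatula and look-alikes have not moved, and the arm is clear. Handing in.

```bash
python3 -c "
from workcell import bot
print(bot.finish_job())"
```

```text
the job is handed in; nothing more can be done
None
```

All four canisters are on the mats in order from the ghee pot: 114, 98, 82 and 66 mm. I set each one down under light contact of about 5–7 N and handed the job in at about 35 s.

- **Top camera:** every lid is within 1 mm of its mat centre, and all four stand upright.
- **Scene camera:** it reads the lids 3–4 mm nearer the robot. It read up to about 5 mm in that direction before any move too, mostly 3–5 mm, so I took this as a calibration or highlight bias and did not correct for it.
- **Surroundings:** by eye in the pictures, the ghee pot, spatula, bowl and both look-alikes are where they were, and the arm was clear when I handed in.

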